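Draw the test-bay guard shut and drop its latch bar into the keeper

ROBOT

A 6-joint arm with a two-finger parallel gripper is mounted at the origin on a cart in front of the work surface, level with it; the furniture and walls round the work are solid. World frame = base frame: x ahead of the robot, y to its left, z up, the work surface at z = 0. Lengths are in m, angles in rad, forces in N, time in s.
With the tool pointing down it reaches from about 0.3 to 0.875 m from the base axis. Payload 6.4 kg.
Tool frame: the origin (TCP) lies between the finger pads; the fingertips stand 22 mm ahead of it and the grasp point (between the pads) lies 3 mm ahead of it; z points along the fingers, y is the line along which they close (so a half turn about z gives the same grasp; the last joint's range is limited). The gripper opens to 85 mm and grips with 20 to 120 N. Pads are 22 mm wide; open, the fingers measure 114 mm over their backs; the gripper's body (76 mm by 85 mm) begins 54 mm behind the grasp point. The pads swing forward as they close: fully open they stand 13 mm farther back than shut.
Start: joints at [-1.506, 0.181, 1.607, -0, 1.354, -0.206], TCP at [0.154, -0.554, 0.233] pointing down, gripper open.
Joint ranges: [-2.99, 2.99], [-0.89, 2.07], [0.3, 2.58], [-1.14, 4.28], [0, 2.63], [-3.12, 3.12]. Speed limits (rad/s): [2.57, 2.57, 3.01, 3.14, 3.14, 3.14].

INTERFACE

Orientations are given as a unit quaternion [w, x, y, z].
In Python, from bench import ctrl, imaging, workorder gives the robot as it stands.
- The arm moves only by the shell command python3 -m pendant 'ROWS' [OPENING]. ROWS is JSON, a list of rows, each a list of 4 numbers: the shift along the tool's x, y, z in cm, then the turn about the tool's z in degrees. In form: [[dx, dy, dz, roll], ...]. A call has 1 to 12 rows; each row is the pose to reach, as a shift and turn from the pose commanded when the call began, along the tool's axes at that moment; what a row does not reach only later rows make up. A row lasts 1/12 s, in which the tool goes at most 41.7 mm and 7.16 degrees, less where a joint would pass 70% of its speed; a pose out of reach is approached as far as the arm can. A call with a gripper value outside its range is refused whole. OPENING is the opening, from 0 (shut) to 1 (fully open), set as the call begins (- or left out, the last holds). The fingers move at their own pace and stop on an object; the grip force is fixed at half the most. Time passes only in rows, so rows that repeat a pose let the fingers close. It gives the time, the measured TCP pose, the force, the opening and the grip force at its end, in the units of the state.
- ctrl.get_obs(): the state, without advancing time (a new reading comes with each control period).
- imaging.camera(name): name is "scene" or "top" or "wrist"; returns the picture (480x640x3 uint8, red, green, blue); there is no depth.
- imaging.camera_info(name): a dict with "K" (3x3 intrinsics, pixels), "T" (4x4, takes a point from camera to world coordinates); the wrist camera has in their place "tool_from_camera" (4x4, takes a point from camera to tool coordinates, whose origin is the TCP and whose axes are the flange's). Camera axes: x right, y up, looking along -z (the intrinsics and any distortion apply to the point x, -y, -z); pixel columns grow to the right and rows downward; lengths in m; the calibration is good to about 2 mm. A picture is of the moment at which its call begins: read the wrist's pose just before it. camera_info takes no time and is no camera call.
- workorder.hand_in(): hands the job in; it is judged then, once.
The state is a dict: "time_s": time; "q": joint angles; "dq": joint speeds; "joint_efforts": joint torques, N m; "eef_pos": TCP position; "eef_rot": TCP orientation; "wrist_force": force on the tool from outside, world axes, zero at the start; "torque": the same for the moment, N m; "opening": opening from 0.0 (shut) to 1.0 (fully open); "grasp_force": force on a finger pad.
Only numpy, scipy, OpenCV 4.12 (cv2) and the standard library are available. Lean on these libraries where they do the work, as an engineer would, in place of code of your own. Each camera call takes 0.05 s, during which the arm holds its last target. There are 200 camera calls.

TASK

Close the clear sliding guard across the rotor test bay and latch it: lift the latch bar by its red knob over the yellow keeper, draw the sprung guard along until the bar's end touches the keeper's tall back stop, and lower the bar so that it drops fully into the notch and alone holds the guard shut when you let go. Ease the bar against the keeper by feel, do not ram or force it, and do not knock over the oil can.

Things in the scene. Friction and masses are not known exactly. Their poses are not given: they have to be found in the camera images.
- bay: Grey steel base plate of the test bay, 138 (x) x 420 (y) x 10 mm, fixed to the bench. Origin on the bench, 26 mm to +x of the plate's centre; x points away from the robot at yaw 0, y left, z up. A guide carries the guard along the bay's y. Behind the guide, at y -88 to +43 mm, stands a green open-topped chamber 90 mm high with a fixed rotor on a vee block.
- guard (a joint): Travel in m of the sliding guard, a clear panel in an aluminium frame, 132 mm wide, top at 96 mm: 0 is open at the left (as found); it grows as the guard moves to the bay's -y to close; end of guide 0.12. A spring pulls it open, 1.5 N at 0, 3 to 4 N when shut, and a damper resists 0.8 N per 10 mm/s. Latched it reads 0.068 to 0.112, depending on where the keeper is set.
- latch (a joint): Angle in rad of the steel gravity latch bar on the guard's front: 0 is level and down (as found), positive is its right end lifted; limit 0.6. It falls by its own weight (about 0.2 N m). The dog passes over the keeper's land above 0.08 rad and meets the back stop only below 0.23 rad. Resting on the land it reads about 0.08, down in the notch under 0.02.
- latch_hinge (a point): Pivot of the latch bar on the guard, 85 mm above the bench at bay x -66 mm; axis along the bay's x; it travels with the guard. With the bar level the knob centre lies 115 mm from it towards the bay's -y and 45 mm higher; the tip of the dog 175 mm towards -y and 23 mm lower.
- knob (a point): Centre of the red ball knob, 24 mm in diameter, on an 8 mm stem above the latch bar; 130 mm above the bench when the bar is level, all round it free above 96 mm. Gripped with the fingers closing along the bay's x axis, the ball can turn between them as the bar tilts. Moving it along the bay's y draws the guard along.
- dog_tip (a point): Middle of the underside of the dog, the square steel peg 12 x 12 mm pointing down at the bar's right end; 62 mm above the bench when the bar is level, 175 mm from the hinge.
- keeper_post: Dark steel bracket fixed on the bay's plate right of the chamber; origin 10 mm above the bench at bay x -66, y -125 mm, axes as the bay's. It carries the yellow keeper, set somewhere along y on slotted screws: its notch centre lies from 25 mm to -y to 15 mm to +y of this origin. This setting is not measured: feel or see it. More than 10 N bends the keeper.
- keeper_zero (a point): Point of the fixed post, 76 mm above the bench, where the notch's centre is at the keeper's middle setting (truly up to 20 mm either way in y). The keeper, 26 mm wide in x, from +y to -y: flat land 34 mm long at height 76 mm, notch 15 mm wide with floor at 59 mm, rigid back stop 40 mm thick up to 107 mm. Lowered while held against the stop the dog drops in; let go lifted, it is pulled back.
- oil_can: White and red pump oiler with a thin spout, 61 mm in diameter, 150 mm high, standing loose to the right of the bay; origin at the centre of its base, z up its axis.
Things that resemble listed ones, but are neither listed nor needed, are in the scene too. There is more than one size of the oil_can; the one meant has the size given above.

How it is judged:
On the way:
1. the latch bar is held lifted above the keeper with the guard drawn over 60 mm along (value of joint latch above 0.06 rad and value of joint guard above 0.06 m), for 0.1 s.
At the end, for the whole second after the job is handed in: The latch bar is down in the keeper's notch (under 0.03 rad), the guard stays shut by it (travel over 0.0655 m) and is at rest, and the oil can stands upright (within 0.3 rad) (value of joint latch below 0.03 rad and value of joint guard above 0.0655 m and velocity of joint guard between -0.01 and 0.01 m/s and angle between oil_can's own z axis and vertical below 0.3 rad); the robot touches nothing.
It fails at once if more than 10 N on the keeper and its post (rammed or forced) (contact force between keeper_post and anything else above 10 N).
It fails at once if the oil can is knocked over (angle between oil_can's own z axis and vertical above 0.5 rad).
It also fails if it takes over 67 s, if anything falls off the work surface, if the arm or the gripper's body presses on something with over 40 N, if the wrist force passes 120 N, or if a joint passes its speed limit or range.

## Working session

There is one attempt and no reset: what is moved stays moved. The work goes in short steps, Python scripts to look and compute and a shell command to move; the robot and the scene stay as the last step left them, time stands still between calls to the robot, and variables do not carry over. Pictures are saved under pics/ and viewed, at most 10 in all, crops included, and the job is handed in when it is done.

```bash
mkdir -p pics
cat > h.py <<'E'
import numpy as np, cv2
from bench import ctrl, imaging, workorder
def snap(name,fn):
    im=imaging.camera(name); cv2.imwrite('pics/'+fn,cv2.cvtColor(im,cv2.COLOR_RGB2BGR)); return im
E
python3 - <<'E'
from h import *
for n in ("scene","top"):
    snap(n,n+'0.png'); i=imaging.camera_info(n); print(n,{k:np.round(v,4).tolist() if not isinstance(v,str) else v for k,v in i.items()})
print(imaging.camera_info("wrist")); print(ctrl.get_obs())
E
```

```text
scene {'K': [[605.675, 0.0, 324.3279], [0.0, 605.675, 245.4984], [0.0, 0.0, 1.0]], 'T': [[-0.8892, 0.2781, -0.3632, 0.154], [-0.4573, -0.5199, 0.7215, 0.6241], [0.0119, 0.8077, 0.5895, 0.7172], [0.0, 0.0, 0.0, 1.0]]}
top {'K': [[568.1133, 0.0, 311.1383], [0.0, 568.1133, 232.9431], [0.0, 0.0, 1.0]], 'T': [[0.0296, 0.9862, -0.1627, 0.3227], [-0.9995, 0.0272, -0.0169, -0.1538], [-0.0122, 0.1631, 0.9865, 1.3395], [0.0, 0.0, 0.0, 1.0]]}
{'K': array([[394.8397853 ,   0.        , 319.64449493],
       [  0.        , 394.8397853 , 241.19236227],
       [  0.        ,   0.        ,   1.        ]]), 'tool_from_camera': array([[ 7.95106961e-04,  9.51146029e-01,  3.08740344e-01,
         7.93583522e-02],
       [ 9.99999137e-01, -1.07925618e-03,  7.49574697e-04,
         2.26054349e-04],
       [ 1.04616492e-03,  3.08739482e-01, -9.51146066e-01,
        -1.40923741e-01],
       [ 0.00000000e+00,  0.00000000e+00,  0.00000000e+00,
         1.00000000e+00]])}
{'time_s': 0.1, 'q': array([-1.50628123e+00,  1.81500836e-01,  1.60789363e+00,  1.74225790e-05,
        1.35379217e+00, -2.06299737e-01]), 'dq': array([ 0.00126463, -0.00252217,  0.00048956,  0.00256743, -0.00064343,
       -0.00166725]), 'joint_efforts': array([-4.06076142e-04, -4.45880771e+01, -3.52240884e+01, -2.41388198e-04,
        4.20659606e-03, -4.13857919e-06]), 'eef_pos': array([ 0.15381239, -0.5535412 ,  0.23176202]), 'eef_rot': array([-7.94389680e-04,  9.90846354e-01,  1.34992102e-01,  6.49375631e-05]), 'wrist_force': array([-0.84143314,  0.6883677 , -0.41279033]), 'torque': array([ 0.04021604,  0.01555571, -0.01364795]), 'grasp_force': 0.0, 'opening': 1.0034461236554129}
```

View pics/scene0.png

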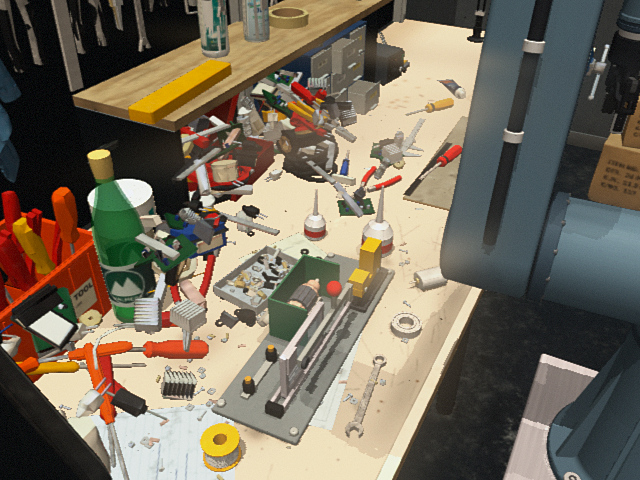

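View pics/top0.png

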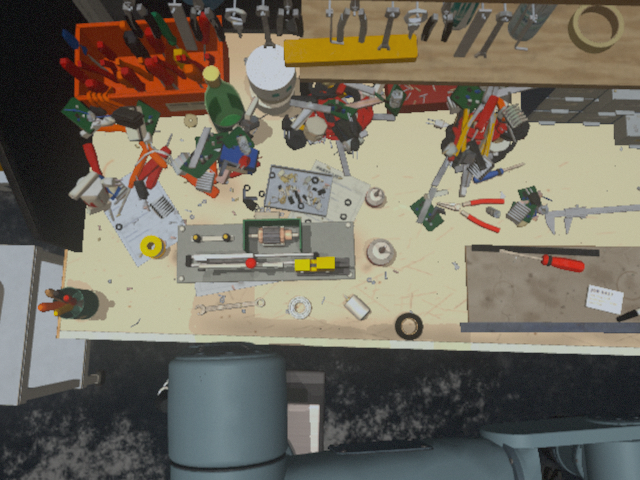

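The scene view shows the knob at (334,288), the yellow keeper at about (367,265) and two oilers. In the top view the knob is at (251,263), the keeper at (315,264) and the cans at (380,252) and (375,197). Next I'll measure these.

```bash
cat >> h.py <<'E'
def ray(name,uv):
    i=imaging.camera_info(name);K,T=i['K'],i['T']
    d=np.array([(uv[0]-K[0,2])/K[0,0],-(uv[1]-K[1,2])/K[1,1],-1.]);return T[:3,3],T[:3,:3]@d
def onz(name,uv,z):
    o,d=ray(name,uv);return o+d*(z-o[2])/d[2]
def tri(a,b):
    (o1,d1),(o2,d2)=a,b
    s=np.linalg.lstsq(np.c_[d1,-d2],o2-o1,rcond=None)[0];p,q=o1+s[0]*d1,o2+s[1]*d2
    return (p+q)/2,np.linalg.norm(p-q)
def blobs(im,kind,roi):
    x0,y0,x1,y1=roi;h=cv2.cvtColor(im,cv2.COLOR_RGB2HSV)[y0:y1,x0:x1]
    H,S,V=[h[...,k].astype(int) for k in range(3)]
    m={'red':((H<6)|(H>174))&(S>150)&(V>70),'yel':(H>20)&(H<33)&(S>150)&(V>80)}[kind].astype('uint8')
    n,l,st,c=cv2.connectedComponentsWithStats(m)
    return [(c[k]+[x0,y0],(st[k]+[x0,y0,0,0,0]).tolist(),(l==k)) for k in range(1,n) if st[k,4]>12]
E
python3 - <<'E'
from h import *
s=cv2.cvtColor(cv2.imread('pics/scene0.png'),cv2.COLOR_BGR2RGB);t=cv2.cvtColor(cv2.imread('pics/top0.png'),cv2.COLOR_BGR2RGB)
ks=blobs(s,'red',(315,270,355,305));kt=blobs(t,'red',(235,250,270,275))
print([b[:2] for b in ks],[b[:2] for b in kt])
print('knob',tri(ray('scene',ks[0][0]),ray('top',kt[0][0])),onz('top',kt[0][0],.13))
for b in blobs(t,'yel',(280,245,345,285)): print('yel',b[:2])
c=cv2.resize(t[210:290,170:400],None,fx=3.4,fy=3.4,interpolation=cv2.INTER_CUBIC);d=cv2.resize(s[180:440,210:410],None,fx=2.3,fy=2.3,interpolation=cv2.INTER_CUBIC)
cv2.imwrite('pics/c1.png',c[...,::-1]);cv2.imwrite('pics/c2.png',d[...,::-1])
E
```

```text
[(array([333.41447368, 287.07236842]), [327, 281, 14, 14, 152])] [(array([250.47058824, 262.49411765]), [246, 258, 10, 10, 85])]
knob (array([ 0.45435676, -0.00517474,  0.13153882]), np.float64(0.00023148751466250456)) [ 0.45441402 -0.00502413  0.13      ]
yel (array([314.6359743 , 263.67880086]), [295, 257, 40, 15, 467])
```

View pics/c1.png

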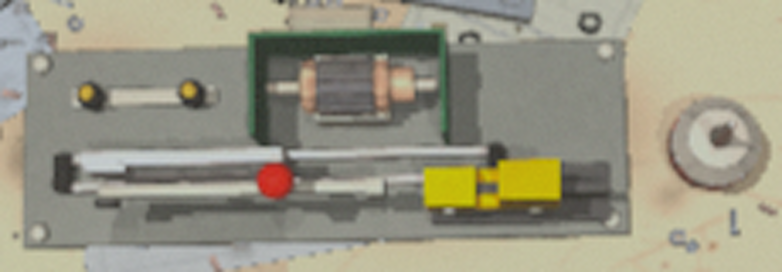

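View pics/c2.png

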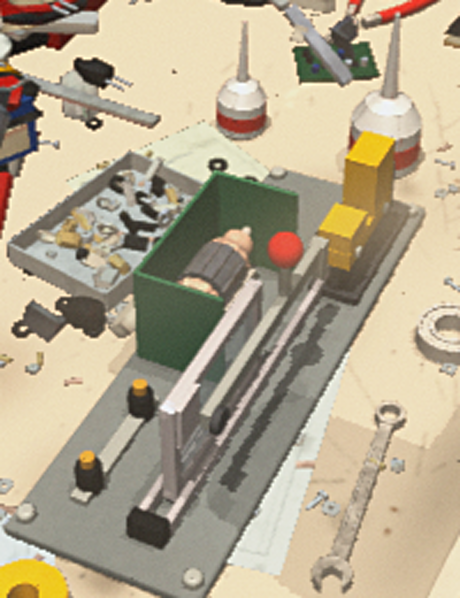

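Run:
```python
from h import *
from scipy.spatial.transform import Rotation as R
P=lambda u,v:(u/3.4+170-.35,v/3.4+210-.35)
c=np.array([onz('top',P(*p),.01) for p in [(25,48),(622,38),(630,232),(22,247)]]);print(c.round(4))
print('sides',np.linalg.norm(np.roll(c,-1,0)-c,axis=1).round(4))
y=((c[0]+c[3])-(c[1]+c[2]))[:2];y/=np.linalg.norm(y);x=np.array([y[1],-y[0]]);yaw=np.arctan2(x[1],x[0]);print('yaw',yaw, 'deg',np.degrees(yaw))
o=c.mean(0)[:2]+.026*x;print('bay',o)
B=lambda p:np.array([(p[:2]-o)@x,(p[:2]-o)@y]).round(4)
print('knob bay',B(np.array([.4544,-.0051])))
for n,p,z in [('land+y',(424,187),.076),('land-y/notch',(475,187),.076),('stopface top',(499,180),.107),('stop back',(560,180),.107),('post dark',(610,190),.01),('can',(718,140),.1)]:
    q=onz('top',P(*p),z);print(n,q.round(4),B(q))
s=ctrl.get_obs();T=R.from_quat(s['eef_rot'],scalar_first=True).as_matrix();print(T.round(3))
goal=np.r_[o+x*-.066+y*B(np.array([.4544,-.0051]))[1],.13]
g=np.array([.4544,-.0051,.13]);d=g+[0,0,.003]-s['eef_pos'];print('shift tool cm',(T.T@d*100).round(2))
ty=np.arctan2(T[1,1],T[0,1]);print('tool y dir',np.degrees(ty),'need',np.degrees(yaw),'+-180')
```

```text
[[ 0.5553  0.1895  0.01  ]
 [ 0.5738 -0.2287  0.01  ]
 [ 0.4382 -0.2366  0.01  ]
 [ 0.4159  0.1821  0.01  ]]
sides [0.4187 0.1358 0.4193 0.1396]
yaw 0.04876674165701402 deg 2.7941284775517223
bay [ 0.52179232 -0.02215649]
knob bay [-0.0665  0.0203]
land+y [ 0.4582 -0.0968  0.076 ] [-0.0671 -0.0714]
land-y/notch [ 0.4592 -0.1303  0.076 ] [-0.0678 -0.1049]
stopface top [ 0.4608 -0.1461  0.107 ] [-0.067  -0.1208]
stop back [ 0.4619 -0.1852  0.107 ] [-0.0678 -0.1599]
post dark [ 0.4669 -0.2223  0.01  ] [-0.0646 -0.1972]
can [ 0.4915 -0.2868  0.1   ] [-0.0432 -0.2628]
[[ 0.964  0.268 -0.   ]
 [ 0.268 -0.964  0.002]
 [ 0.    -0.002 -1.   ]]
shift tool cm [ 43.63 -44.79   9.96]
tool y dir -74.48365335387503 need 2.7941284775517223 +-180
```

```bash
python3 -m pendant '[[1.5,-1.5,0,-3],[4,-4,0,-9],[7,-7,0,-16],[10,-10,0,-23],[13,-13,0,-30],[16,-16,0,-37],[19,-19,0,-44],[22,-22,0,-51],[25,-25,0,-58],[27.5,-27.5,0,-65],[29,-29,0,-72],[30,-30,0,-77.3]]' 1
cat >> h.py <<'E'
from scipy.spatial.transform import Rotation as R
yaw=.0488
def shift(g):
    s=ctrl.get_obs();T=R.from_quat(s['eef_rot'],scalar_first=True).as_matrix();d=np.array(g)-s['eef_pos']
    print('shift cm',(T.T@d*100).round(2),'yaw of y',np.degrees(np.arctan2(T[1,1],T[0,1])).round(2),'z',T[:,2].round(3),'pos',s['eef_pos'].round(4))
E
python3 -c "
from h import *
shift([.4544,-.0051,.133])"
```

```text
time_s: 1.1
eef_pos: [0.3633, -0.182, 0.2324]
eef_rot: [-0.0, 0.686, 0.727, 0.0]
wrist_force: [-0.3, 0.1, 0.7]
opening: 1.0
grasp_force: 0.0
shift cm [17.13 10.12  9.95] yaw of y 3.33 z [ 0.     0.001 -1.   ] pos [ 0.3633 -0.182   0.2324]
```

```bash
python3 -m pendant '[[2,1.2,0,0],[5,3,0,0],[8,5,0,0.5],[11,7,0,0.5],[14,8.5,0,0.5],[16,9.6,0,0.5],[17.1,10.1,0,0.5],[17.1,10.1,1.5,0.5],[17.1,10.1,3,0.5],[17.1,10.1,3,0.5],[17.1,10.1,3,0.5]]' 1
python3 - <<'E'
from h import *
s=ctrl.get_obs();T=R.from_quat(s['eef_rot'],scalar_first=True).as_matrix()
im=snap('wrist','w1.png');i=imaging.camera_info('wrist');K,C=i['K'],i['tool_from_camera']
for c,st,_ in blobs(im,'red',(100,100,600,480)):
    d=T@C[:3,:3]@np.array([(c[0]-K[0,2])/K[0,0],-(c[1]-K[1,2])/K[1,1],-1]);o=s['eef_pos']+T@C[:3,3]
    print(c,st,(o+d*(.13-o[2])/d[2]).round(4))
shift([.4544,-.0051,.133])
E
```

```text
time_s: 2.02
eef_pos: [0.4543, -0.0087, 0.2018]
eef_rot: [-0.001, 0.693, 0.721, -0.001]
wrist_force: [0.4, -0.5, -0.1]
opening: 1.0
grasp_force: 0.0
[320.09055118 250.36850394] [301, 230, 40, 41, 1270] [ 0.4544 -0.0039  0.13  ]
shift cm [ 0.39 -0.04  6.97] yaw of y 2.31 z [-0.001  0.    -1.   ] pos [ 0.455  -0.009   0.2027]
```

View pics/w1.png

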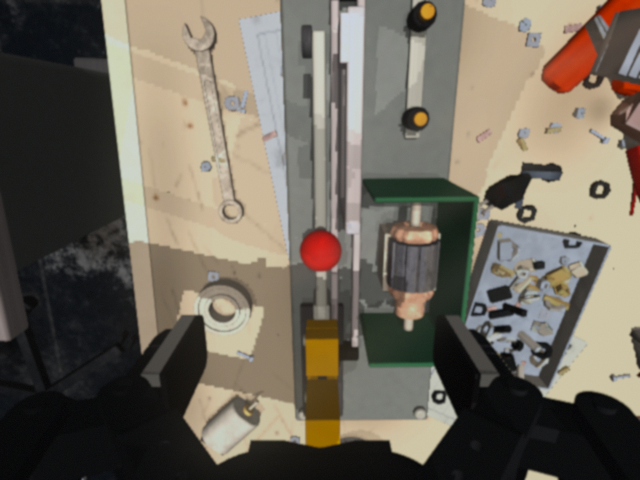

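The knob is at (320,250), midway between the open fingers, and the yellow keeper is below it at about (322,380). The wrist, top and scene measurements agree to about 1 mm. I'll descend and grip.

```bash
python3 -m pendant '[[0.4,0,1.5,0],[0.4,0,3.5,0],[0.4,0,5.2,0],[0.4,0,6.3,0],[0.4,0,6.9,0],[0.4,0,6.9,0],[0.4,0,6.9,0]]' 1
python3 -m pendant '[[0,0,0,0],[0,0,0,0],[0,0,0,0],[0,0,0,0],[0,0,0,0],[0,0,0,0],[0,0,0,0],[0,0,0,0],[0,0,0,0],[0,0,0,0]]' 0.2
python3 -c "
from h import *
shift([.4544,-.0051,.133])"
```

```text
time_s: 2.65
eef_pos: [0.4555, -0.0053, 0.1344]
eef_rot: [0.0, 0.693, 0.721, 0.0]
wrist_force: [0.7, 0.3, 0.5]
opening: 1.002
grasp_force: 0.0
time_s: 3.48
eef_pos: [0.4543, -0.0051, 0.1341]
eef_rot: [-0.0, 0.693, 0.721, -0.001]
wrist_force: [-4.9, -0.5, 8.0]
opening: 0.208
grasp_force: 47.1
shift cm [-0.    0.01  0.11] yaw of y 2.34 z [-0.002 -0.    -1.   ] pos [ 0.4543 -0.0051  0.1341]
```

Opening 0.208 and the 8 N lift suggest I gripped above the ball's centre. I'll regrip lower and compare.

```bash
python3 -m pendant '[[0,0,0,0],[0,0,0,0],[0,0,0,0],[0,0,0,0],[0,0,0.3,0],[0,0,0.5,0],[0,0,0.5,0],[0,0,0.5,0]]' 0.6
python3 -m pendant '[[0,0,0,0],[0,0,0,0],[0,0,0,0],[0,0,0,0],[0,0,0,0],[0,0,0,0],[0,0,0,0],[0,0,0,0]]' 0.1
```

```text
time_s: 4.15
eef_pos: [0.4547, -0.0049, 0.1283]
eef_rot: [-0.0, 0.693, 0.721, -0.0]
wrist_force: [0.2, -0.1, -0.6]
opening: 0.597
grasp_force: 0.0
time_s: 4.82
eef_pos: [0.4543, -0.0051, 0.129]
eef_rot: [-0.0, 0.693, 0.721, -0.001]
wrist_force: [-5.5, -1.0, 6.5]
opening: 0.229
grasp_force: 58.5
```

```bash
python3 -m pendant '[[0,0,0,0],[0,0,0,0],[0,0,0,0],[0,0,0,0],[0,0,0.3,0],[0,0,0.4,0],[0,0,0.4,0],[0,0,0.4,0]]' 0.6
python3 -m pendant '[[0,0,0,0],[0,0,0,0],[0,0,0,0],[0,0,0,0],[0,0,0,0],[0,0,0,0],[0,0,0,0],[0,0,0,0]]' 0.1
```

```text
time_s: 5.48
eef_pos: [0.4548, -0.0049, 0.1243]
eef_rot: [-0.0, 0.693, 0.721, -0.0]
wrist_force: [-0.6, 0.4, 0.5]
opening: 0.6
grasp_force: 0.0
time_s: 6.15
eef_pos: [0.4543, -0.005, 0.1249]
eef_rot: [-0.001, 0.693, 0.721, -0.001]
wrist_force: [-5.0, 0.0, 6.0]
opening: 0.238
grasp_force: 58.4
```

```bash
python3 -m pendant '[[0,0,-0.1,0],[0.1,0,-0.3,0],[0.2,0,-0.5,0],[0.3,0,-0.7,0],[0.4,0,-0.9,0],[0.5,0,-1.1,0],[0.6,0,-1.3,0],[0.7,0,-1.5,0],[0.8,0,-1.7,0],[0.8,0,-1.7,0],[0.8,0,-1.7,0]]'
python3 -m pendant '[[-0.2,0,0,0],[-0.5,0,0,0],[-0.8,0,0,0],[-1.1,0,0,0],[-1.4,0,0,0],[-1.7,0,0,0],[-2,0,0,0],[-2.3,0,0,0],[-2.6,0,0,0],[-2.9,0,0,0],[-3,0,0,0],[-3,0,0,0]]'
python3 - <<'E'
from h import *
t=snap('top','top1.png');s=snap('scene','scene1.png')
kt=blobs(t,'red',(235,250,300,275));print([b[:2] for b in kt])
cv2.imwrite('pics/c3.png',cv2.resize(s[200:420,220:400],None,fx=2.7,fy=2.7,interpolation=cv2.INTER_CUBIC)[...,::-1])
shift([.4544,-.0051,.133])
E
```

```text
time_s: 7.07
eef_pos: [0.4539, 0.0028, 0.1413]
eef_rot: [-0.0, 0.693, 0.721, -0.001]
wrist_force: [-4.6, -2.7, -2.3]
opening: 0.239
grasp_force: 58.8
time_s: 8.07
eef_pos: [0.4553, -0.0267, 0.1411]
eef_rot: [-0.001, 0.693, 0.721, -0.0]
wrist_force: [-3.2, 2.4, -5.9]
opening: 0.238
grasp_force: 59.0
[]
shift cm [ 2.17 -0.01  0.82] yaw of y 2.32 z [-0.001  0.    -1.   ] pos [ 0.4554 -0.0268  0.1412]
```

View pics/c3.png

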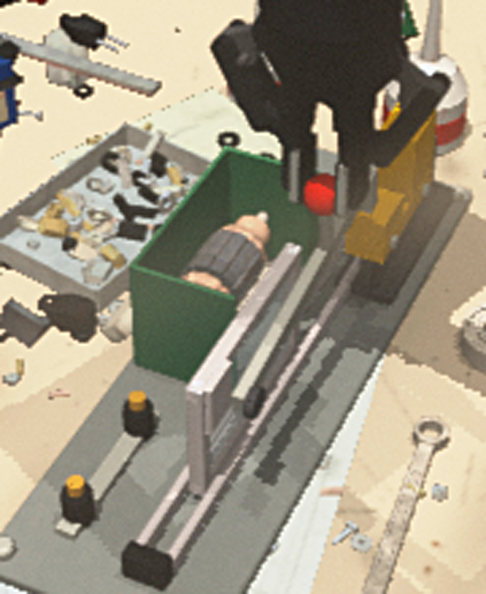

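The knob is held between the fingers at (322,195). The bar is tilted up and the guard has moved about 30 mm, so I'll keep drawing it along.

```bash
python3 -m pendant '[[-0.2,0,0,0],[-0.5,0,0,0],[-0.8,0,0,0],[-1.1,0,0,0],[-1.4,0,0,0],[-1.7,0,0,0],[-2,0,0,0],[-2.3,0,0,0],[-2.6,0,0,0],[-2.9,0,0,0],[-3.1,0,0,0],[-3.2,0,0,0]]'
python3 -m pendant '[[-0.05,0,0,0],[-0.1,0,0,0],[-0.15,0,0,0],[-0.2,0,0,0],[-0.25,0,0,0],[-0.3,0,0,0],[-0.3,0,0,0],[-0.3,0,0,0],[-0.3,0,0,0]]'
python3 -m pendant '[[-0.05,0,0,0],[-0.1,0,0,0],[-0.15,0,0,0],[-0.2,0,0,0],[-0.2,0,0,0],[-0.2,0,0,0],[-0.2,0,0,0]]'
```

```text
time_s: 9.17
eef_pos: [0.457, -0.0586, 0.1413]
eef_rot: [-0.0, 0.693, 0.721, 0.0]
wrist_force: [-2.1, 4.7, -7.2]
opening: 0.238
grasp_force: 59.0
time_s: 9.92
eef_pos: [0.4572, -0.0621, 0.1416]
eef_rot: [0.0, 0.693, 0.721, -0.0]
wrist_force: [-4.1, 3.4, -7.1]
opening: 0.237
grasp_force: 59.1
time_s: 10.5
eef_pos: [0.4573, -0.064, 0.1416]
eef_rot: [-0.0, 0.693, 0.721, -0.0]
wrist_force: [-3.1, 3.2, -6.3]
opening: 0.239
grasp_force: 59.1
```

```bash
for k in 1 2; do :; done
python3 -m pendant '[[-0.05,0,0,0],[-0.1,0,0,0],[-0.15,0,0,0],[-0.2,0,0,0],[-0.2,0,0,0],[-0.2,0,0,0],[-0.2,0,0,0]]' | grep -E 'pos|wrist'
python3 -m pendant '[[-0.03,0,0,0],[-0.06,0,0,0],[-0.1,0,0,0],[-0.1,0,0,0],[-0.1,0,0,0],[-0.1,0,0,0]]' | grep -E 'pos|wrist'
python3 -m pendant '[[-0.03,0,0,0],[-0.06,0,0,0],[-0.1,0,0,0],[-0.1,0,0,0],[-0.1,0,0,0],[-0.1,0,0,0]]' | grep -E 'pos|wrist'
```

```text
eef_pos: [0.4574, -0.066, 0.1416]
wrist_force: [-3.7, 2.8, -6.2]
eef_pos: [0.4574, -0.0669, 0.1416]
wrist_force: [-4.0, 3.2, -6.4]
eef_pos: [0.4575, -0.0679, 0.1416]
wrist_force: [-3.2, 3.2, -7.1]
```

```bash
python3 -m pendant '[[-0.03,0,0,0],[-0.06,0,0,0],[-0.1,0,0,0],[-0.1,0,0,0],[-0.1,0,0,0],[-0.1,0,0,0]]' | grep -E 'pos|wrist'
```

```text
eef_pos: [0.4575, -0.0689, 0.1416]
wrist_force: [-3.1, 3.7, -7.4]
```

```bash
python3 -m pendant '[[-0.03,0,0,0],[-0.06,0,0,0],[-0.1,0,0,0],[-0.1,0,0,0],[-0.1,0,0,0],[-0.1,0,0,0]]' | grep -E 'pos|wrist'
```

```text
eef_pos: [0.4576, -0.0699, 0.1416]
wrist_force: [-3.2, 3.4, -6.7]
```

```bash
python3 -m pendant '[[-0.03,0,0,0],[-0.06,0,0,0],[-0.08,0,0,0],[-0.08,0,0,0],[-0.08,0,0,0]]' | grep -E 'pos|wrist'
```

```text
eef_pos: [0.4576, -0.0702, 0.1416]
wrist_force: [-3.4, 5.2, -5.6]
```

```bash
python3 -m pendant '[[-0.03,0,0,0],[-0.06,0,0,0],[-0.08,0,0,0],[-0.08,0,0,0],[-0.08,0,0,0]]' | grep -E 'pos|wrist'
```

```text
eef_pos: [0.4575, -0.0703, 0.1415]
wrist_force: [-2.3, 7.9, -4.9]
```

Contact with the stop is felt at y = -0.0702, with about 4 N on the keeper. I'll ease the preload and lower the bar along its arc, watching the forces.

```bash
python3 -m pendant '[[0,0,0.1,0],[0,0,0.2,0],[-0.05,0,0.3,0],[-0.1,0,0.4,0],[-0.15,0,0.5,0],[-0.2,0,0.5,0],[-0.2,0,0.5,0],[-0.2,0,0.5,0]]' | grep -E 'time|pos|wrist'
```

```text
time_s: 14.58
eef_pos: [0.4577, -0.0729, 0.1366]
wrist_force: [-3.0, 6.1, -5.6]
```

```bash
python3 -m pendant '[[-0.05,0,0.1,0],[-0.1,0,0.2,0],[-0.16,0,0.3,0],[-0.22,0,0.4,0],[-0.26,0,0.46,0],[-0.26,0,0.46,0],[-0.26,0,0.46,0]]' | grep -E 'time|pos|wrist'
```

```text
time_s: 15.17
eef_pos: [0.4579, -0.0754, 0.1321]
wrist_force: [-3.0, 6.4, -3.7]
```

```bash
python3 -m pendant '[[-0.05,0,0.1,0],[-0.11,0,0.2,0],[-0.17,0,0.3,0],[-0.17,0,0.3,0],[-0.17,0,0.3,0]]' | grep -E 'time|pos|wrist'
```

```text
time_s: 15.58
eef_pos: [0.4579, -0.077, 0.1292]
wrist_force: [-3.6, 6.3, -3.7]
```

```bash
python3 -m pendant '[[-0.05,0,0.1,0],[-0.1,0,0.2,0],[-0.15,0,0.3,0],[-0.15,0,0.3,0],[-0.15,0,0.3,0]]' | grep -E 'time|pos|wrist'
```

```text
time_s: 16.0
eef_pos: [0.458, -0.0787, 0.1262]
wrist_force: [-4.2, 5.8, -3.8]
```

```bash
python3 -m pendant '[[-0.03,0,0.05,0],[-0.05,0,0.1,0],[-0.05,0,0.12,0],[-0.05,0,0.12,0],[-0.05,0,0.12,0]]' | grep -E 'time|pos|wrist'
python3 - <<'E'
from h import *
s=snap('scene','scene2.png')
cv2.imwrite('pics/c4.png',cv2.resize(s[200:420,220:420],None,fx=2.7,fy=2.7,interpolation=cv2.INTER_CUBIC)[...,::-1])
E
```

```text
time_s: 16.42
eef_pos: [0.4581, -0.0792, 0.1252]
wrist_force: [-5.0, 5.6, -2.5]
```

View pics/c4.png

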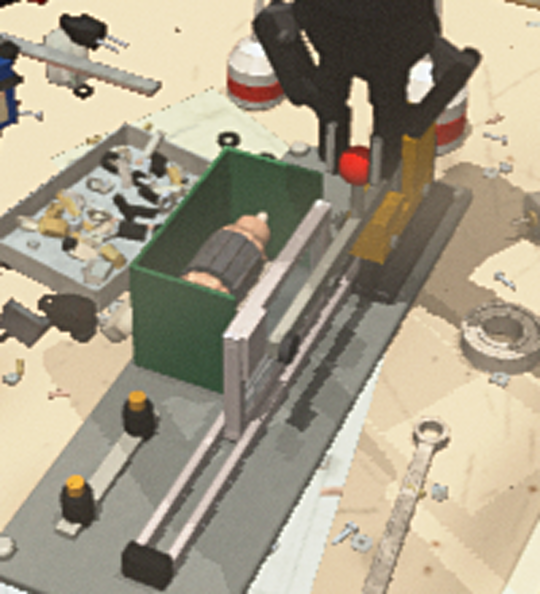

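The bar looks level with its end in the keeper, and the knob at (357,165) is low. I'll ease it back to check that the notch wall takes the spring load.

```bash
python3 -m pendant '[[0.05,0,0.04,0],[0.1,0,0.04,0],[0.15,0,0.04,0],[0.2,0,0.04,0],[0.25,0,0.04,0],[0.25,0,0.04,0],[0.25,0,0.04,0],[0.25,0,0.04,0]]' | grep -E 'time|pos|wrist'
```

```text
time_s: 17.13
eef_pos: [0.458, -0.0776, 0.1251]
wrist_force: [-5.5, 2.1, -0.2]
```

```bash
python3 -m pendant '[[0.05,0,0,0],[0.1,0,0,0],[0.15,0,0,0],[0.15,0,0,0],[0.15,0,0,0],[0.15,0,0,0]]' | grep -E 'time|pos|wrist'
```

```text
time_s: 17.63
eef_pos: [0.458, -0.0762, 0.1251]
wrist_force: [-5.8, 1.2, 0.1]
```

```bash
python3 -m pendant '[[0.03,0,0,0],[0.06,0,0,0],[0.1,0,0,0],[0.1,0,0,0],[0.1,0,0,0],[0.1,0,0,0]]' | grep -E 'time|pos|wrist'
```

```text
time_s: 18.13
eef_pos: [0.458, -0.0761, 0.1251]
wrist_force: [-6.5, -1.6, -3.1]
```

The wall holds: the guard didn't move and the force reversed. I'll open the fingers and retreat straight up.

```bash
python3 -m pendant '[[-0.03,0,0,0],[-0.05,0,0,0],[-0.05,0,0,0]]' | grep wrist
python3 -m pendant '[[0,0,0,0],[0,0,0,0],[0,0,0,0],[0,0,0,0],[0,0,0,0],[0,0,0,0],[0,0,0,0],[0,0,0,0]]' 0.7
python3 -m pendant '[[0,0,-0.5,0],[0,0,-1.5,0],[0,0,-3,0],[0,0,-5,0],[0,0,-7,0],[0,0,-9,0],[0,0,-10,0],[0,0,-10,0],[0,0,-10,0]]'
python3 - <<'E'
from h import *
s=ctrl.get_obs();T=R.from_quat(s['eef_rot'],scalar_first=True).as_matrix()
im=snap('wrist','w2.png');i=imaging.camera_info('wrist');K,C=i['K'],i['tool_from_camera']
for c,st,_ in blobs(im,'red',(200,100,440,400)):
    d=T@C[:3,:3]@np.array([(c[0]-K[0,2])/K[0,0],-(c[1]-K[1,2])/K[1,1],-1]);o=s['eef_pos']+T@C[:3,3]
    print(c,st,(o+d*(.13-o[2])/d[2]).round(4))
sc=snap('scene','scene3.png')
k=blobs(sc,'red',(320,235,380,300));print([b[:2] for b in k])
cv2.imwrite('pics/c5.png',np.hstack([cv2.resize(sc[200:360,260:420],(400,400)),cv2.resize(im[100:480,130:510],(400,400))])[...,::-1])
E
```

```text
wrist_force: [-6.4, 1.4, -2.2]
time_s: 19.05
eef_pos: [0.4579, -0.0753, 0.1244]
eef_rot: [0.0, 0.693, 0.721, 0.0]
wrist_force: [-0.1, 0.4, -0.2]
opening: 0.699
grasp_force: 0.0
time_s: 19.8
eef_pos: [0.458, -0.0754, 0.2248]
eef_rot: [0.001, 0.693, 0.721, 0.0]
wrist_force: [-0.1, -0.5, -0.7]
opening: 0.701
grasp_force: 0.0
[318.65807068 243.81852913] [301, 226, 37, 37, 1047] [ 0.4577 -0.0745  0.13  ]
[356.92705167 384.49848024] [333, 377, 44, 23, 329] [ 0.4892 -0.1787  0.13  ]
[(array([351.42465753, 261.2739726 ]), [345, 255, 14, 13, 146])]
```

View pics/c5.png

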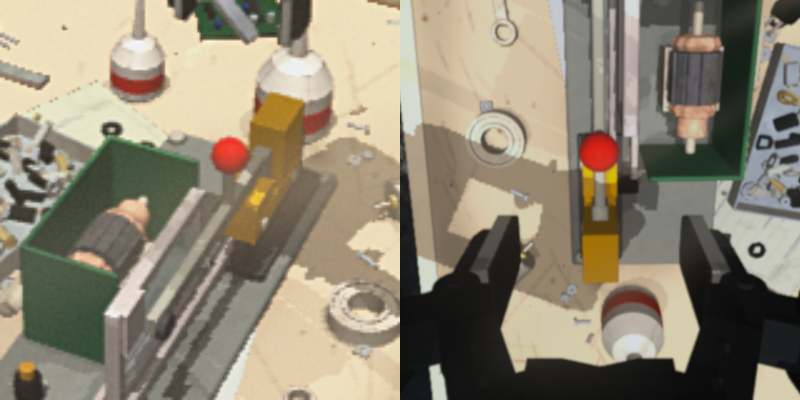

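After release, the knob stays at y ≈ -0.0745 (about 70 mm of travel), the bar's end sits in the notch against the stop, and the oil can is upright. I'll check the knob's height and then hand in.

Run:
```python
from h import *
o,d=ray('scene',(351.425,261.274));t=(-.0745-o[1])/d[1];p=o+t*d;print(p)
if abs(p[2]-.1315)<.003: print(workorder.hand_in())
```

```text
[ 0.45722166 -0.0745      0.13222832]
the job is handed in; nothing more can be done
None
```

The guard is closed and latched: the bar is down in the notch and held the guard at about 70 mm of travel after I let go, the oil can is still upright, and the job was handed in at about 20 s (no verdict was returned).

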